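# Seat the flat-sided vial carrier in the autosampler dock

### The arm

A 6-joint arm with a two-finger parallel gripper is mounted at the origin on the work surface. World frame = base frame: x ahead of the robot, y to its left, z up, the work surface at z = 0. Lengths are in mm, angles in rad, forces in N, time in s.
With the tool pointing down it reaches from about 350 to 875 mm from the base axis. Payload 4.2 kg.
Tool frame: the origin (TCP) lies midway between the tips of the shut fingers; the grasp point (between the pads) lies 19 mm behind it; z points along the fingers, y is the line along which they close (so a half turn about z gives the same grasp; the last joint's range is limited). The gripper opens to 85 mm and grips with 20 to 120 N. Pads are 22 mm wide; open, the fingers measure 114 mm over their backs; the gripper's body (76 mm by 85 mm) begins 54 mm behind the grasp point. The pads swing forward as they close: fully open they stand 13 mm farther back than shut.
Start: joints at [1.59, 0.385, 0.008, 0, -1.194, -0.259], TCP at [148.411, 607.102, 192.912] pointing down, gripper open.
Joint ranges: [-3.14, 3.14], [-1.21, 2.06], [-1.07, 1.41], [-3.16, 2.05], [-2.99, -0.16], [-3.1, 3.1]. Speed limits (rad/s): [2.79, 2.79, 3.14, 3.14, 3.14, 3.14].

### API

Orientations are given as a unit quaternion [x, y, z, w].
In Python, from bench import arm gives the robot as it stands.
- The arm moves only by the tool send_rows, never from a script. Its argument "targets" is a list of rows, each an object of numbers: "gripper": the gripper command: -1 is fully open, 1 is shut, values between are in proportion; "x", "y", "z": the shift along the tool's x, y, z in cm; "ax", "ay", "az": the turn, a rotation vector about the tool's x, y, z in degrees. A call has 1 to 5 rows; each row shifts and turns the commanded pose from where the row before left it, along the tool's axes as they then stand; what a row does not reach is not made up. A row lasts 1/12 s, in which the tool goes at most 41.7 mm and 7.16 degrees, less where a joint would pass 70% of its speed; a pose out of reach is approached as far as the arm can. A call is refused whole if a number of a shift passes 4.17 or a number of a turn 7.16, either way. A call with a gripper value outside its range is refused whole. The fingers move at their own pace and stop on an object; the grip force is fixed at half the most. Time passes only in rows, so rows that do not move let the fingers close. It gives the time, the measured TCP pose, the force, the opening and the grip force at its end, in the units of the state.
- arm.read_state(): the state, without advancing time (a new reading comes with each control period).
- arm.get_image(name): name is "scene" or "side" or "wrist"; returns (picture, depth): 400x640x3 uint8, red, green, blue; 400x640 float32, mm along the optical axis (not along the pixel's ray), 0 where there is no reading.
- arm.camera_model(name): a dict with "fx", "fy", "cx", "cy" (pixels), "cam_to_world" (4x4, takes a point from camera to world coordinates). Camera axes: x right, y down, z forward; pixel columns grow to the right and rows downward; lengths in mm; the calibration is good to about 2 mm. The wrist camera is an equidistant fisheye: a pixel r from the principal point sees the ray r / f radians off the axis. A picture is of the moment at which its call begins: read the wrist's pose just before it. camera_model takes no time and is no camera call; for the wrist camera it gives the pose at the moment of the call.
- arm.job_done(): hands the job in; it is judged then, once.
Trained networks look in the newest picture that a camera, given by its name, has taken for a name from the list of things; names that differ only in an ending like _2 or _b are one class to them, and where a whole thing is asked for, a point or a joint stands for the part that bears it (a point fixed in the world has none). Each returns a list of dicts, best first, with "score" (0 to 1); they miss things now and then, are a little off and sometimes report something else, mostly with a low value. They report only what shows in the picture. A call takes as long as a camera call. They do not tell look-alikes from the thing itself.
- arm.boxes_of(camera, thing): "rect" ([left, top, width, height] in pixels, round what is visible of it).
The state is a dict: "clock": time; "joints": joint angles; "joint_vel": joint speeds; "joint_efforts": joint torques, N m; "position": TCP position; "ee_rot": TCP orientation; "contact_force": force on the tool from outside, world axes, zero at the start; "wrist_torque": the same for the moment, N m; "gripper_width": finger opening in mm; "grasp_force": force on a finger pad.
Only numpy, scipy, OpenCV 4.12 (cv2) and the standard library are available. Lean on these libraries where they do the work, as an engineer would, in place of code of your own. Each camera call takes 0.05 s, during which the arm holds its last target. There are 200 camera calls.

### The job

Load the autosampler: pick up the vial carrier that has one flat side and lower it into the dock's collar with its flat against the collar's flat, so that it sits level and fully home on the dock's floor, and let go. Do not drop or slam it in, and leave the round and the square carrier where they are.

Things in the scene. Friction and masses are not known exactly. Their poses are not given: they have to be found in the camera images.
- flat_carrier: Grey metal disc, 80 mm across, 24 thick, one side cut flat (D-shaped from above), 0.17-0.34 kg, loose, upright. Origin: underside, centre of the round outline; z up. Flat faces its -x, 26 mm from origin. White grip bar over the origin: 36 mm along x, 14 thick along y, 24 to 86 mm above the underside; pinch across its thickness. Six fixed vials around it, tops at 38 mm: keep fingers above.
- dock: Fixed grey plate 190 x 140 x 10 mm with white open D-shaped collar. Origin: centre of its round outline, at bench height; z up. Floor 10 mm up, rim 26. Flat wall on -x side. At the floor, flat wall 28.5 mm, round wall 42.5 from origin; walls flare out 6 mm to the rim and guide. Carrier goes home only with its x along dock's x (about 10 deg). Hump 40 mm high 67 to 113 mm out on +x.
- round_carrier: Bystander: fully round grey metal carrier, 80 mm across, 24 mm thick, with the same grip bar (36 x 14 mm, top at 86 mm) and eight vials; loose on the bench. Origin: centre of the underside.
- square_carrier: Bystander: square grey metal carrier, 74 x 74 mm, 24 mm thick, with the same grip bar (36 x 14 mm, top at 86 mm) and six vials; loose on the bench. Origin: centre of the underside.
Not all that is in view belongs to the job. Leave any red look-alike of the flat_carrier alone.

How it is judged:
By the outcome, as a careful person would: the job done as asked, in the order asked, and still so for the second after the job is handed in, with the robot touching nothing.
It also fails if it takes over 38 s, if anything falls off the work surface, if the arm or the gripper's body presses on something with over 40 N, if the wrist force passes 120 N, or if a joint passes its speed limit or range.

## Working session

There is one attempt and no reset: what is moved stays moved. The work goes in short steps, Python scripts to look and compute and a tool call to move; the robot and the scene stay as the last step left them, time stands still between calls to the robot, and variables do not carry over. Pictures are saved under pics/ and viewed, at most 10 in all, crops included, and the job is handed in when it is done.

Besides the shell and the picture viewer there is one more tool, called after ">>>" by a JSON object that holds its "op" and its "data", one argument or row to a line. send_rows: Moves the arm, as the interface text tells. Its arguments: {"type":"object","properties":{"targets":{"type":"array"}},"required":["targets"]}

```bash
mkdir -p pics
cat > h.py <<'E'
import numpy as np, cv2
from bench import arm
def look(cam,fn=None):
    im,d=arm.get_image(cam); m=arm.camera_model(cam)
    if fn: cv2.imwrite('pics/'+fn,im[:,:,::-1])
    return im,d,m
def world(d,m):
    v,u=np.mgrid[:d.shape[0],:d.shape[1]]
    P=np.stack([(u-m['cx'])/m['fx']*d,(v-m['cy'])/m['fy']*d,d],-1)
    T=np.array(m['cam_to_world']); W=P@T[:3,:3].T+T[:3,3]
    W[d<=0]=np.nan
    return W
E
python3 - <<'E'
from h import *
ims=[]
for c in('scene','side'):
    im,d,m=look(c,c+'0.png'); np.savez(c+'0.npz',im=im,d=d,**{k:np.array(v) for k,v in m.items() if k!='name'})
    for t in('flat_carrier','dock','round_carrier','square_carrier'):
        W=world(d,m)
        for b in arm.boxes_of(c,t)[:3]:
            r=np.array(b['rect']).astype(int); p=W[min(399,r[1]+r[3]//2),min(639,r[0]+r[2]//2)]
            print(c,t,round(b['score'],2),r,p.round())
s=arm.read_state();print(s['clock'],s['position'],s['ee_rot'],s['gripper_width'])
E
```

```text
scene flat_carrier 0.96 [267 113  32  35] [ 413. -191.   68.]
scene flat_carrier 0.9 [300  87  29  35] [ 287. -245.   38.]
scene flat_carrier 0.78 [181 151  29  38] [ 646. -220.   40.]
scene dock 0.81 [285 243 104 102] [522. 217.  11.]
scene round_carrier 0.74 [225 195  36  39] [605. -46.  43.]
scene square_carrier 0.67 [271 171  39  45] [486. -36.  45.]
side flat_carrier 0.86 [408 119  28  36] [ 286. -241.   34.]
side flat_carrier 0.78 [314  98  31  38] [ 519. -229.   39.]
side flat_carrier 0.76 [350 114  37  41] [ 410. -196.   44.]
side dock 0.88 [217 233  94  67] [nan nan nan]
side round_carrier 0.87 [253 140  37  40] [599. -43.  38.]
side square_carrier 0.92 [304 154  31  41] [481. -39.  38.]
0.5 [148.41171461 607.08663085 192.88009688] [ 9.92819777e-01 -1.19619769e-01 -8.54728488e-06  2.59544998e-05] 85.7084366331043
```

View pics/scene0.png

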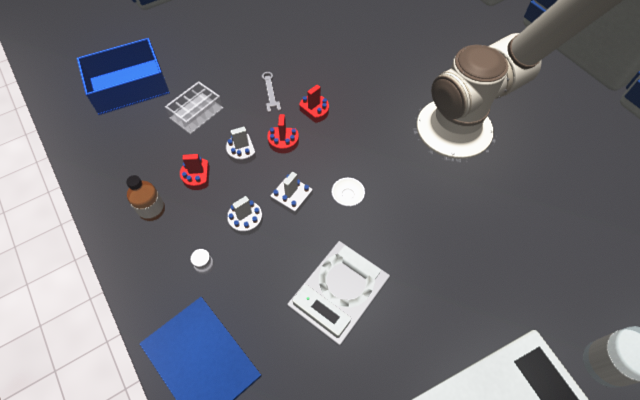

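View pics/side0.png

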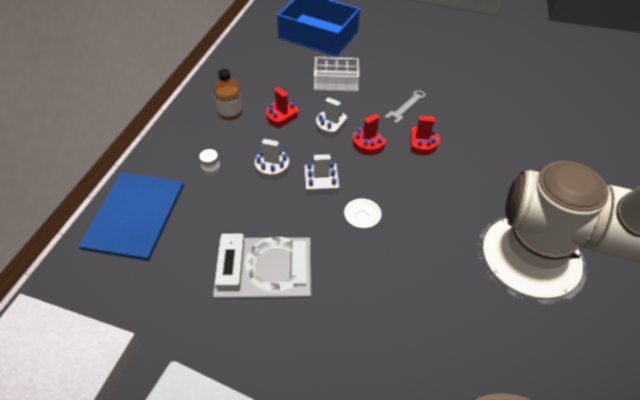

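The grey flat carrier is at scene (240,143) and side (331,115), and there are three red look-alikes. The dock is at scene (340,292) and side (265,265), with its hump toward the lower left in scene.

Run:
```python
from h import *
big=[]
for c,rc,rd in(('scene',(215,120,50,45),(280,235,120,115)),('side',(310,92,44,46),(205,225,115,80))):
    f=np.load(c+'0.npz'); d=f['d'];W=world(d,f);im=f['im']
    T=f['cam_to_world'];print(c,'fx',f['fx'],'cam pos',T[:3,3].round(),'bench z',np.nanmedian(W[180:330:5,150:420:5,2]).round(1))
    x,y,w,h=rc; P=W[y:y+h,x:x+w].reshape(-1,3);C=im[y:y+h,x:x+w].reshape(-1,3).astype(int)
    g=(np.ptp(C,axis=1)<60)
    b=P[(P[:,2]>78)&(P[:,2]<95)&g]
    print('bar top',len(b),b.mean(0).round(1),'z',b[:,2].max().round(1)); 
    if len(b)>3:
        (cx,cy),sz,a=cv2.minAreaRect(b[:,:2].astype(np.float32));print('rect',cx,cy,sz,a)
        e,v=np.linalg.eigh(np.cov(b[:,:2].T));print('long',v[:,1],np.sqrt(e))
    k=P[(P[:,2]>48)&(P[:,2]<95)&g];print('bar all',len(k),k.mean(0).round(1),np.ptp(k,axis=0).round())
    x,y,w,h=rd; P=W[y:y+h,x:x+w].reshape(-1,3)
    hp=P[(P[:,2]>36)&(P[:,2]<46)];print('hump',len(hp),hp.mean(0).round(1),[np.round(q,1) for q in cv2.minAreaRect(hp[:,:2].astype(np.float32))])
    al=P[(P[:,2]>6)&(P[:,2]<50)];r=cv2.minAreaRect(al[:,:2].astype(np.float32));print('plate',len(al),r)
    out=np.hstack([cv2.resize(im[q[1]:q[1]+q[3],q[0]:q[0]+q[2]],(390,390),interpolation=2) for q in(rc,rd)]);big.append(out[:,:,::-1])
cv2.imwrite('pics/crop.png',cv2.resize(np.vstack(big),(600,600)))
```

```text
scene fx 442.7649514827506 cam pos [727. 453. 929.] bench z 2.3
bar top 98 [ 512.5 -233.5   85.7] z 90.9
rect 512.1944580078125 -234.75917053222656 (18.803462982177734, 35.73284149169922) 80.15068817138672
long [-0.97347608  0.22878882] [ 4.47795903 10.48188623]
bar all 214 [ 513.4 -231.4   73.7] [38. 22. 43.]
hump 1293 [573.5 234.9  41.5] [array([573.1, 233. ]), array([ 46.8, 119.9]), np.float64(20.2)]
plate 5532 ((513.96044921875, 205.04104614257812), (247.35366821289062, 245.96990966796875), 55.5662727355957)
side fx 518.5630120599027 cam pos [236. 712. 901.] bench z 0.7
bar top 86 [ 514. -233.   84.] z 89.9
rect 513.0491333007812 -234.6887969970703 (19.501192092895508, 36.343143463134766) 73.50759887695312
long [-0.98020804  0.19797017] [ 4.67859039 10.62398437]
bar all 226 [ 513.2 -231.3   71. ] [37. 24. 42.]
hump 1188 [573.5 236.7  40.4] [array([574.8, 234.1]), array([ 46.1, 121.1]), np.float64(20.1)]
plate 5691 ((513.4904174804688, 213.7740020751953), (190.27703857421875, 147.17674255371094), 20.4863224029541)
```

View pics/crop.png

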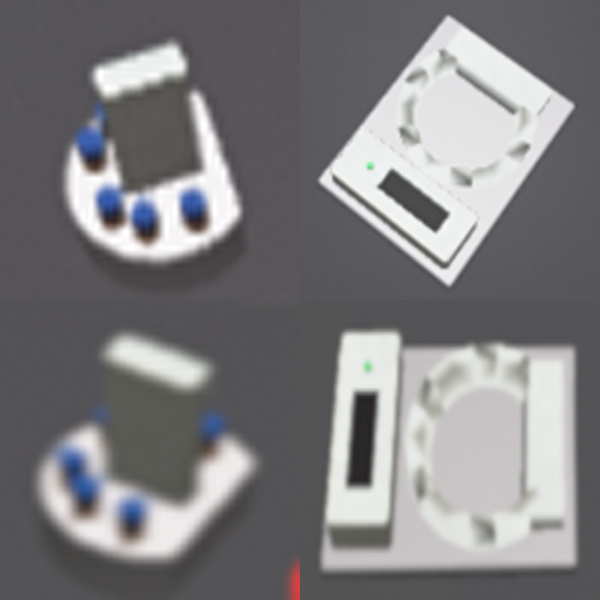

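>>> {"op": "send_rows", "data": {
  "targets": [
    {"x": 1.2, "y": 1.5, "gripper": -1},
    {"x": 2.3, "y": 3.0, "gripper": -1},
    {"x": 2.3, "y": 3.0, "gripper": -1},
    {"x": 2.3, "y": 3.0, "gripper": -1},
    {"x": 2.3, "y": 3.0, "gripper": -1}
  ]
}}

```text
$.targets[0]: bad value
```

>>> {"op": "send_rows", "data": {
  "targets": [
    {"x": 2.3, "y": 3.0, "gripper": -1},
    {"x": 2.3, "y": 3.0, "gripper": -1},
    {"x": 2.3, "y": 3.0, "gripper": -1},
    {"x": 2.3, "y": 3.0, "gripper": -1},
    {"x": 2.3, "y": 3.0, "gripper": -1}
  ]
}}

```text
$.targets[0]: bad value
```

>>> {"op": "send_rows", "data": {
  "targets": [
    {"x": 2.3, "y": 3.0, "gripper": -1},
    {"x": 2.3, "y": 3.0, "gripper": -1},
    {"x": 2.3, "y": 3.0, "gripper": -1},
    {"x": 2.3, "y": 3.0, "gripper": -1},
    {"x": 2.3, "y": 3.0, "gripper": -1}
  ]
}}

```text
$.targets[0]: bad value
```

>>> {"op": "send_rows", "data": {
  "targets": [
    {"x": 2.3, "y": 3.0, "gripper": -1},
    {"x": 2.3, "y": 3.0, "gripper": -1},
    {"x": 2.3, "y": 3.0, "gripper": -1},
    {"x": 2.3, "y": 3.0, "gripper": -1},
    {"x": 1.2, "y": 1.5, "gripper": -1}
  ]
}}

```text
$.targets[0]: bad value
```

>>> {"op": "send_rows", "data": {
  "targets": [
    {"gripper": -1, "x": 1.2, "y": 1.5, "z": 0, "ax": 0, "ay": 0, "az": 0},
    {"gripper": -1, "x": 2.3, "y": 3.0, "z": 0, "ax": 0, "ay": 0, "az": 0},
    {"gripper": -1, "x": 2.3, "y": 3.0, "z": 0, "ax": 0, "ay": 0, "az": 0},
    {"gripper": -1, "x": 2.3, "y": 3.0, "z": 0, "ax": 0, "ay": 0, "az": 0},
    {"gripper": -1, "x": 2.3, "y": 3.0, "z": 0, "ax": 0, "ay": 0, "az": 0}
  ]
}}

```text
clock: 0.92
position: [217.8, 449.6, 192.9]
ee_rot: [0.993, -0.119, 0.0, -0.0]
contact_force: [0.0, -0.3, 0.8]
gripper_width: 85.7
grasp_force: 0.0
```

>>> {"op": "send_rows", "data": {
  "targets": [
    {"gripper": -1, "x": 2.3, "y": 3.0, "z": 0, "ax": 0, "ay": 0, "az": 0},
    {"gripper": -1, "x": 2.3, "y": 3.0, "z": 0, "ax": 0, "ay": 0, "az": 0},
    {"gripper": -1, "x": 2.3, "y": 3.0, "z": 0, "ax": 0, "ay": 0, "az": 0},
    {"gripper": -1, "x": 2.3, "y": 3.0, "z": 0, "ax": 0, "ay": 0, "az": 0},
    {"gripper": -1, "x": 2.3, "y": 3.0, "z": 0, "ax": 0, "ay": 0, "az": 0}
  ]
}}

```text
clock: 1.33
position: [293.8, 276.5, 193.3]
ee_rot: [0.993, -0.119, 0.0, -0.0]
contact_force: [0.6, 0.1, 0.3]
gripper_width: 85.4
grasp_force: 0.0
```

>>> {"op": "send_rows", "data": {
  "targets": [
    {"gripper": -1, "x": 2.3, "y": 3.0, "z": 0, "ax": 0, "ay": 0, "az": 0},
    {"gripper": -1, "x": 2.3, "y": 3.0, "z": 0, "ax": 0, "ay": 0, "az": 0},
    {"gripper": -1, "x": 2.3, "y": 3.0, "z": 0, "ax": 0, "ay": 0, "az": 0},
    {"gripper": -1, "x": 2.3, "y": 3.0, "z": 0, "ax": 0, "ay": 0, "az": 0},
    {"gripper": -1, "x": 2.3, "y": 3.0, "z": 0, "ax": 0, "ay": 0, "az": 0}
  ]
}}

```text
clock: 1.75
position: [369.9, 103.5, 193.5]
ee_rot: [0.993, -0.119, 0.001, -0.001]
contact_force: [1.3, -0.0, -0.0]
gripper_width: 85.2
grasp_force: 0.0
```

>>> {"op": "send_rows", "data": {
  "targets": [
    {"gripper": -1, "x": 2.3, "y": 3.0, "z": 0, "ax": 0, "ay": 0, "az": 0},
    {"gripper": -1, "x": 2.3, "y": 3.0, "z": 0, "ax": 0, "ay": 0, "az": 0},
    {"gripper": -1, "x": 2.3, "y": 3.0, "z": 0, "ax": 0, "ay": 0, "az": 0},
    {"gripper": -1, "x": 2.3, "y": 3.0, "z": 0, "ax": 0, "ay": 0, "az": 0},
    {"gripper": -1, "x": 1.3, "y": 1.7, "z": 0, "ax": 0, "ay": 0, "az": 0}
  ]
}}

```text
clock: 2.17
position: [439.9, -55.7, 193.1]
ee_rot: [0.993, -0.121, 0.0, 0.0]
contact_force: [-0.5, 0.1, 0.4]
gripper_width: 85.6
grasp_force: 0.0
```

```bash
cat >> h.py <<'E'
def fworld(d,m):
    v,u=np.mgrid[:d.shape[0],:d.shape[1]]
    a=(u-m['cx'])/m['fx'];b=(v-m['cy'])/m['fy'];r=np.hypot(a,b)+1e-9
    t=np.tan(np.minimum(r,1.5))/r
    P=np.stack([a*t*d,b*t*d,d],-1)
    T=np.array(m['cam_to_world']); W=P@T[:3,:3].T+T[:3,3]
    W[d<=0]=np.nan
    return W
E
python3 - <<'E'
from h import *
s=arm.read_state();print(s['clock'],s['position'],s['ee_rot'],s['joints'])
im,d,m=look('wrist','w1.png');np.savez('w1.npz',im=im,d=d,**{k:np.array(v) for k,v in m.items() if k!='name'})
W=fworld(d,m);P=W.reshape(-1,3);C=im.reshape(-1,3).astype(int);g=np.ptp(C,axis=1)<60
b=P[g&(P[:,2]>80)&(P[:,2]<93)&(np.hypot(P[:,0]-513,P[:,1]+234)<35)]
print(len(b),b.mean(0),[cv2.minAreaRect(b[:,:2].astype(np.float32))])
c=P[g&(P[:,2]>18)&(P[:,2]<30)&(np.hypot(P[:,0]-513,P[:,1]+234)<55)]
print(len(c),cv2.minEnclosingCircle(c[:,:2].astype(np.float32)))
E
```

```text
2.1667 [439.94254756 -55.65051087 193.14248351] [ 9.92669620e-01 -1.20858738e-01  4.21841887e-04  1.13228972e-04] [ 2.43240793e-01  6.95809036e-02 -4.10938092e-01  5.77897630e-04
 -1.08956982e+00  1.08497837e+00]
476 [ 513.49263679 -237.42010979   85.44661098] [((513.4674682617188, -238.70108032226562), (15.354881286621094, 36.14402770996094), 77.17102813720703)]
1421 ((513.6976318359375, -238.74050903320312), 40.57731628417969)
```

View pics/w1.png

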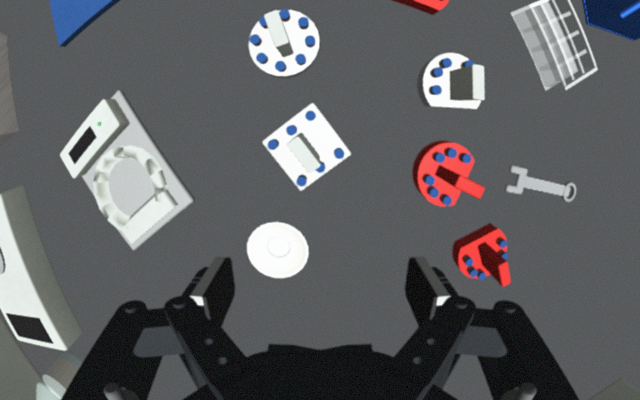

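The flat carrier is at wrist (455,82), seen from above with its flat toward the robot. Its estimated position is (513.5, -236.5) with yaw about -12.8°.

>>> {"op": "send_rows", "data": {
  "targets": [
    {"gripper": -1, "x": 1.8, "y": 2.4, "z": 0, "ax": 0, "ay": 0, "az": -1.1},
    {"gripper": -1, "x": 2.4, "y": 3.3, "z": 0, "ax": 0, "ay": 0, "az": 0},
    {"gripper": -1, "x": 2.4, "y": 3.3, "z": 0, "ax": 0, "ay": 0, "az": 0},
    {"gripper": -1, "x": 2.4, "y": 3.3, "z": 0, "ax": 0, "ay": 0, "az": 0},
    {"gripper": -1, "x": 1.8, "y": 3.1, "z": 0, "ax": 0, "ay": 0, "az": 0}
  ]
}}

```text
clock: 2.63
position: [511.2, -229.1, 192.9]
ee_rot: [0.994, -0.11, 0.0, 0.0]
contact_force: [1.5, 0.7, 0.8]
gripper_width: 85.2
grasp_force: 0.0
```

>>> {"op": "send_rows", "data": {
  "targets": [
    {"gripper": -1, "x": 0.2, "y": 0.2, "z": 1.0, "ax": 0, "ay": 0, "az": 0},
    {"gripper": -1, "x": 0, "y": 0, "z": 0, "ax": 0, "ay": 0, "az": 0}
  ]
}}

```text
clock: 2.8
position: [510.8, -230.6, 180.5]
ee_rot: [0.994, -0.112, -0.002, -0.001]
contact_force: [-0.7, 0.6, -0.7]
gripper_width: 85.6
grasp_force: 0.0
```

Run:
```python
from h import *
s=arm.read_state();print(s['clock'],s['position'],s['ee_rot'],s['joints'],s['contact_force'])
im,d,m=look('wrist','w2.png')
W=fworld(d,m);P=W.reshape(-1,3);C=im.reshape(-1,3).astype(int);g=np.ptp(C,axis=1)<60
near=np.hypot(P[:,0]-513,P[:,1]+237)
b=P[g&(P[:,2]>80)&(P[:,2]<93)&(near<35)]
print(len(b),b.mean(0),cv2.minAreaRect(b[:,:2].astype(np.float32)))
c=P[g&(P[:,2]>18)&(P[:,2]<30)&(near<55)]
print(len(c),cv2.minEnclosingCircle(c[:,:2].astype(np.float32)))
```

```text
2.8 [ 510.8042273  -230.60766714  180.49570109] [ 9.93705555e-01 -1.12004927e-01 -1.97754717e-03 -5.05963094e-04] [-1.35501320e-01  2.87045737e-01 -1.68698781e-01 -1.02221212e-03
 -1.11902958e+00  1.48226437e+00] [-0.71545941  0.63341007 -0.72725834]
541 [ 514.11529002 -236.69761698   86.77368801] ((513.25048828125, -236.5673370361328), (12.164596557617188, 35.954341888427734), 77.2948226928711)
2354 ((513.3212280273438, -236.85496520996094), 40.39461898803711)
```

View pics/w2.png

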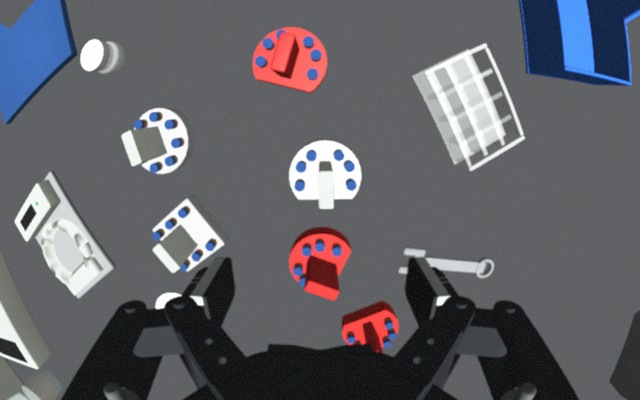

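The flat carrier is at wrist (325,175), bar at (326,185), between but ahead of the fingers. Position (513.4, -236.7), yaw -12.7°. Next I descend.

>>> {"op": "send_rows", "data": {
  "targets": [
    {"gripper": -1, "x": 0.4, "y": 0.5, "z": 2, "ax": 0, "ay": 0, "az": 0},
    {"gripper": -1, "x": 0, "y": 0, "z": 3, "ax": 0, "ay": 0, "az": 0},
    {"gripper": -1, "x": 0, "y": 0, "z": 3, "ax": 0, "ay": 0, "az": 0},
    {"gripper": -1, "x": 0, "y": 0, "z": 2.5, "ax": 0, "ay": 0, "az": 0},
    {"gripper": -1, "x": 0, "y": 0, "z": 1.5, "ax": 0, "ay": 0, "az": 0}
  ]
}}

```text
clock: 3.27
position: [512.6, -233.1, 60.9]
ee_rot: [0.994, -0.109, -0.002, -0.0]
contact_force: [-0.3, -0.6, 0.5]
gripper_width: 85.1
grasp_force: 0.0
```

>>> {"op": "send_rows", "data": {
  "targets": [
    {"gripper": -1, "x": 0, "y": 0, "z": 0.7, "ax": 0, "ay": 0, "az": 0},
    {"gripper": -1, "x": 0, "y": 0, "z": 0, "ax": 0, "ay": 0, "az": 0},
    {"gripper": -1, "x": 0, "y": 0, "z": 0, "ax": 0, "ay": 0, "az": 0}
  ]
}}

```text
clock: 3.52
position: [515.2, -234.5, 57.1]
ee_rot: [0.994, -0.109, 0.001, 0.0]
contact_force: [0.4, -0.8, 0.5]
gripper_width: 85.4
grasp_force: 0.0
```

>>> {"op": "send_rows", "data": {
  "targets": [
    {"gripper": -1, "x": -0.1, "y": 0.2, "z": 0.5, "ax": 0, "ay": 0, "az": 0},
    {"gripper": -1, "x": 0, "y": 0, "z": 0, "ax": 0, "ay": 0, "az": 0},
    {"gripper": 1, "x": 0, "y": 0, "z": 0, "ax": 0, "ay": 0, "az": 0},
    {"gripper": 1, "x": 0, "y": 0, "z": 0, "ax": 0, "ay": 0, "az": 0},
    {"gripper": 1, "x": 0, "y": 0, "z": 0, "ax": 0, "ay": 0, "az": 0}
  ]
}}

```text
clock: 3.93
position: [513.3, -236.9, 51.4]
ee_rot: [0.994, -0.11, 0.0, 0.0]
contact_force: [-0.2, -0.5, -0.1]
gripper_width: 51.9
grasp_force: 0.0
```

>>> {"op": "send_rows", "data": {
  "targets": [
    {"gripper": 1, "x": 0, "y": 0, "z": 0, "ax": 0, "ay": 0, "az": 0},
    {"gripper": 1, "x": 0, "y": 0, "z": 0, "ax": 0, "ay": 0, "az": 0},
    {"gripper": 1, "x": 0, "y": 0, "z": 0, "ax": 0, "ay": 0, "az": 0},
    {"gripper": 1, "x": 0, "y": 0, "z": 0, "ax": 0, "ay": 0, "az": 0},
    {"gripper": 1, "x": 0, "y": 0, "z": 0, "ax": 0, "ay": 0, "az": 0}
  ]
}}

```text
clock: 4.35
position: [513.0, -236.8, 50.9]
ee_rot: [0.994, -0.11, -0.0, 0.0]
contact_force: [0.5, -0.1, 0.0]
gripper_width: 0.0
grasp_force: 0.0
```

Run:
```python
from h import *
s=arm.read_state();print(s['clock'],s['position'],s['gripper_width'],s['grasp_force'])
m0=arm.camera_model('wrist');print(np.array(m0['cam_to_world']).round(2),m0['fx'])
im,d,m=look('wrist')
im2,d2,m2=look('scene');im3,_,_=look('side')
cv2.imwrite('pics/w3.png',np.hstack([im,cv2.resize(np.vstack([cv2.resize(im2[90:190,190:350],(256,160),interpolation=2),cv2.resize(im3[60:160,260:420],(256,160),interpolation=2)]),(500,400))])[:,:,::-1][:,150:950])
```

```text
4.35 [ 513.04276174 -236.82860796   50.87605459] 0.0006420607690171155 0.0
[[-2.2000e-01 -9.3000e-01 -2.9000e-01  5.8669e+02]
 [-9.8000e-01  2.1000e-01  6.0000e-02 -2.5398e+02]
 [ 0.0000e+00  3.0000e-01 -9.6000e-01  2.3209e+02]
 [ 0.0000e+00  0.0000e+00  0.0000e+00  1.0000e+00]] 309.70691628693146
```

View pics/w3.png

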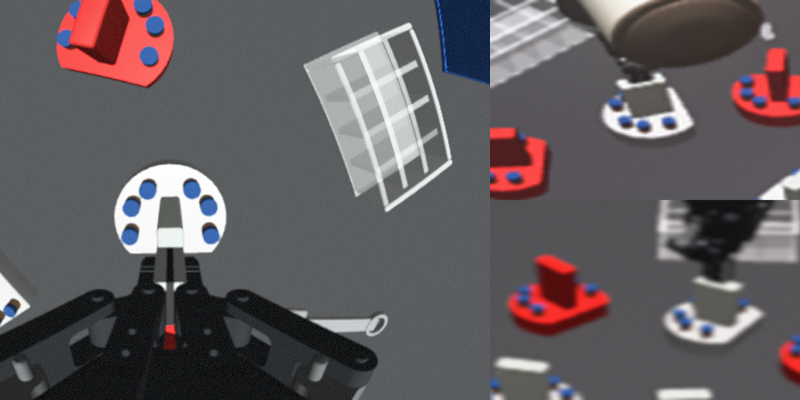

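Run:
```python
from h import *
im,d,m=look('wrist');W=fworld(d,m)
for v in range(215,345,8): print(v,[tuple(W[v,u].round().tolist())+(im[v,u].tolist(),) for u in(305,320,335)])
im,d,m=look('scene');W=world(d,m)
P=W[100:175,205:275].reshape(-1,3);C=im[100:175,205:275].reshape(-1,3).astype(int)
dk=P[(C.max(1)<55)&(P[:,2]>40)&(P[:,2]<160)]
for z in range(40,160,15):
    q=dk[(dk[:,2]>=z)&(dk[:,2]<z+15)]
    if len(q): print(z,len(q),q.mean(0).round(),q.min(0).round(),q.max(0).round())
```

```text
215 [(519.0, -228.0, 25.0, [250, 251, 250]), (530.0, -242.0, 66.0, [91, 92, 88]), (514.0, -249.0, 23.0, [250, 251, 250])]
223 [(513.0, -227.0, 24.0, [249, 250, 249]), (531.0, -242.0, 79.0, [93, 98, 90]), (508.0, -248.0, 24.0, [250, 251, 250])]
231 [(507.0, -225.0, 24.0, [238, 239, 239]), (529.0, -241.0, 86.0, [240, 245, 241]), (502.0, -246.0, 24.0, [248, 249, 248])]
239 [(500.0, -224.0, 24.0, [248, 249, 248]), (524.0, -240.0, 86.0, [238, 244, 241]), (496.0, -245.0, 24.0, [248, 249, 249])]
247 [(494.0, -222.0, 23.0, [245, 246, 245]), (524.0, -240.0, 95.0, [138, 145, 141]), (489.0, -244.0, 24.0, [248, 249, 248])]
255 [(477.0, -217.0, 1.0, [80, 84, 82]), (524.0, -240.0, 103.0, [15, 16, 14]), (471.0, -241.0, 1.0, [80, 83, 85])]
263 [(521.0, -232.0, 103.0, [58, 60, 61]), (524.0, -240.0, 111.0, [18, 13, 15]), (518.0, -246.0, 103.0, [41, 44, 44])]
271 [(525.0, -234.0, 117.0, [77, 77, 77]), (524.0, -240.0, 118.0, [25, 20, 19]), (523.0, -246.0, 118.0, [73, 76, 77])]
279 [(525.0, -234.0, 125.0, [73, 74, 76]), (524.0, -240.0, 126.0, [22, 16, 19]), (523.0, -246.0, 125.0, [71, 73, 72])]
287 [(527
[... 570 characters left out ...]
 [15, 17, 19])]
327 [(529.0, -237.0, 160.0, [27, 28, 30]), (417.0, -216.0, 23.0, [252, 72, 69]), (528.0, -245.0, 161.0, [25, 22, 26])]
335 [(525.0, -236.0, 159.0, [15, 24, 21]), (412.0, -215.0, 28.0, [84, 10, 10]), (526.0, -245.0, 162.0, [21, 21, 22])]
343 [(522.0, -235.0, 160.0, [47, 52, 55]), (413.0, -215.0, 39.0, [83, 9, 12]), (520.0, -244.0, 160.0, [54, 56, 59])]
85 1 [ 521. -231.   98.] [ 521. -231.   98.] [ 521. -231.   98.]
100 19 [ 515. -224.  108.] [ 509. -230.  101.] [ 521. -221.  115.]
115 8 [ 516. -223.  117.] [ 509. -224.  115.] [ 521. -221.  119.]
130 2 [ 522. -216.  138.] [ 519. -227.  137.] [ 526. -206.  139.]
145 10 [ 527. -210.  155.] [ 515. -224.  149.] [ 533. -192.  159.]
```

The fingers shut on air. The depth shows the shut tips at z ≈ 92, just above the bar top at 86, while the reported TCP z is 51. The fingers really end about 40 mm higher than reported, while x and y agree. I'll open, go 40 mm lower, and close again.

>>> {"op": "send_rows", "data": {
  "targets": [
    {"gripper": -1, "x": 0, "y": 0, "z": -0.5, "ax": 0, "ay": 0, "az": 0},
    {"gripper": -1, "x": 0, "y": 0, "z": 0, "ax": 0, "ay": 0, "az": 0},
    {"gripper": -1, "x": 0, "y": 0, "z": 0, "ax": 0, "ay": 0, "az": 0},
    {"gripper": -1, "x": 0, "y": 0, "z": 0, "ax": 0, "ay": 0, "az": 0},
    {"gripper": -1, "x": 0, "y": 0, "z": 0, "ax": 0, "ay": 0, "az": 0}
  ]
}}

```text
clock: 5.02
position: [513.0, -236.8, 55.9]
ee_rot: [0.994, -0.11, 0.0, -0.0]
contact_force: [0.4, 0.6, -0.5]
gripper_width: 60.0
grasp_force: 0.0
```

>>> {"op": "send_rows", "data": {
  "targets": [
    {"gripper": -1, "x": 0, "y": 0, "z": 0, "ax": 0, "ay": 0, "az": 0},
    {"gripper": -1, "x": 0, "y": 0, "z": 1, "ax": 0, "ay": 0, "az": 0},
    {"gripper": -1, "x": 0, "y": 0, "z": 1, "ax": 0, "ay": 0, "az": 0},
    {"gripper": -1, "x": 0, "y": 0, "z": 1, "ax": 0, "ay": 0, "az": 0}
  ]
}}

```text
clock: 5.35
position: [512.6, -236.7, 24.6]
ee_rot: [0.994, -0.11, -0.0, -0.0]
contact_force: [-0.2, -0.0, 0.4]
gripper_width: 85.4
grasp_force: 0.0
```

>>> {"op": "send_rows", "data": {
  "targets": [
    {"gripper": -1, "x": 0, "y": 0, "z": 0.8, "ax": 0, "ay": 0, "az": 0},
    {"gripper": -1, "x": 0, "y": 0, "z": 0.5, "ax": 0, "ay": 0, "az": 0},
    {"gripper": -1, "x": 0, "y": 0, "z": 0, "ax": 0, "ay": 0, "az": 0}
  ]
}}

```text
clock: 5.6
position: [511.8, -236.5, 10.9]
ee_rot: [0.994, -0.11, -0.002, -0.0]
contact_force: [0.2, -0.4, -0.5]
gripper_width: 85.4
grasp_force: 0.0
```

Run:
```python
from h import *
s=arm.read_state();print(s['clock'],s['position'],s['ee_rot'],s['contact_force'])
im,d,m=look('wrist','w4.png');W=fworld(d,m)
# finger pixels: dark, between bench and body, near the TCP in tool x
C=im.max(2)
for sgn,sl in(('L',slice(120,300)),('R',slice(340,520))):
    P=W[:,sl].reshape(-1,3);c=C[:,sl].reshape(-1)
    q=P[(P[:,2]>30)&(P[:,2]<150)&(c<110)&(np.hypot(P[:,0]-513,P[:,1]+237)<75)]
    q=q[(np.hypot(q[:,0]-513,q[:,1]+237)>36)]
    i=np.argsort(q[:,2])[:200];print(sgn,len(q),np.percentile(q[:,2],[0,1,5,20]).round(),q[i].mean(0).round())
```

```text
5.6 [ 511.81475219 -236.53030031   10.93015011] [ 9.93910033e-01 -1.10178966e-01 -1.84751670e-03 -1.69881668e-04] [ 0.24775589 -0.37124354 -0.47496958]
L 8426 [63. 67. 75. 96.] [ 524. -196.   67.]
R 8567 [33. 67. 75. 96.] [ 506. -280.   67.]
```

View pics/w4.png

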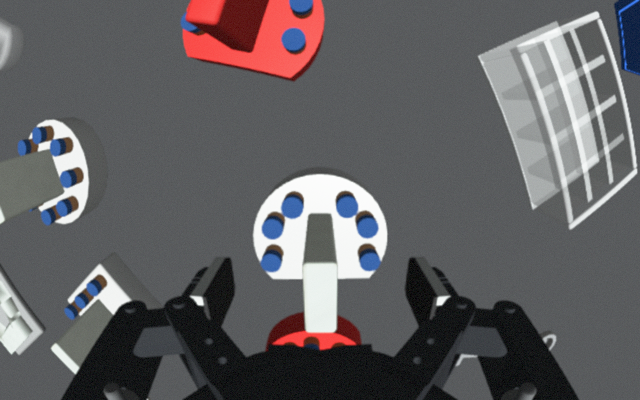

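The bar top, at wrist (320,297), stands between the open fingers. The tips are at z ≈ 65 and will come to about 52 when shut, so I close.

>>> {"op": "send_rows", "data": {
  "targets": [
    {"gripper": 1, "x": 0, "y": 0, "z": 0, "ax": 0, "ay": 0, "az": 0},
    {"gripper": 1, "x": 0, "y": 0, "z": 0, "ax": 0, "ay": 0, "az": 0},
    {"gripper": 1, "x": 0, "y": 0, "z": 0, "ax": 0, "ay": 0, "az": 0},
    {"gripper": 1, "x": 0, "y": 0, "z": 0, "ax": 0, "ay": 0, "az": 0},
    {"gripper": 1, "x": 0, "y": 0, "z": 0, "ax": 0, "ay": 0, "az": 0}
  ]
}}

```text
clock: 6.07
position: [513.3, -236.8, 13.3]
ee_rot: [0.994, -0.11, 0.0, 0.0]
contact_force: [0.2, -0.2, 0.2]
gripper_width: 25.8
grasp_force: 0.0
```

>>> {"op": "send_rows", "data": {
  "targets": [
    {"gripper": 1, "x": 0, "y": 0, "z": 0, "ax": 0, "ay": 0, "az": 0},
    {"gripper": 1, "x": 0, "y": 0, "z": 0, "ax": 0, "ay": 0, "az": 0},
    {"gripper": 1, "x": 0, "y": 0, "z": 0, "ax": 0, "ay": 0, "az": 0},
    {"gripper": 1, "x": 0, "y": 0, "z": 0, "ax": 0, "ay": 0, "az": 0},
    {"gripper": 1, "x": 0, "y": 0, "z": 0, "ax": 0, "ay": 0, "az": 0}
  ]
}}

```text
clock: 6.48
position: [513.3, -236.9, 13.3]
ee_rot: [0.994, -0.11, 0.0, 0.0]
contact_force: [0.5, 0.3, 3.9]
gripper_width: 13.5
grasp_force: 59.1
```

>>> {"op": "send_rows", "data": {
  "targets": [
    {"gripper": 1, "x": 0, "y": 0, "z": -1, "ax": 0, "ay": 0, "az": 0},
    {"gripper": 1, "x": 0, "y": 0, "z": -2.5, "ax": 0, "ay": 0, "az": 0},
    {"gripper": 1, "x": 0, "y": 0, "z": -3, "ax": 0, "ay": 0, "az": 0},
    {"gripper": 1, "x": 0, "y": 0, "z": -3, "ax": 0, "ay": 0, "az": 0},
    {"gripper": 1, "x": 0, "y": 0, "z": -2.5, "ax": 0, "ay": 0, "az": 0}
  ]
}}

```text
clock: 6.9
position: [512.9, -236.7, 134.9]
ee_rot: [0.994, -0.11, 0.0, -0.0]
contact_force: [1.2, -0.1, -1.9]
gripper_width: 13.3
grasp_force: 58.5
```

>>> {"op": "send_rows", "data": {
  "targets": [
    {"gripper": 1, "x": 0, "y": 0, "z": -1, "ax": 0, "ay": 0, "az": 0},
    {"gripper": 1, "x": 0, "y": 0, "z": 0, "ax": 0, "ay": 0, "az": 0},
    {"gripper": 1, "x": 0, "y": 0, "z": 0, "ax": 0, "ay": 0, "az": 0}
  ]
}}

```text
clock: 7.15
position: [512.2, -236.3, 142.0]
ee_rot: [0.994, -0.11, -0.001, -0.001]
contact_force: [-1.3, -0.5, -2.4]
gripper_width: 13.3
grasp_force: 58.6
```

```bash
cat > dk.py <<'E'
from h import *
# dock pose from the wrist view + grip state
s=arm.read_state();print(s['clock'],s['position'],s['ee_rot'],s['contact_force'],s['gripper_width'])
im,d,m=look('wrist','wd%d.png'%int(s['clock']*100));W=fworld(d,m);P=W.reshape(-1,3)
n=np.hypot(P[:,0]-489,P[:,1]-203)
P=P[n<150]
hp=P[(P[:,2]>36)&(P[:,2]<46)]
if len(hp)>30: print('hump',len(hp),[np.round(q,1) for q in cv2.minAreaRect(hp[:,:2].astype(np.float32))])
al=P[(P[:,2]>6)&(P[:,2]<14)]
if len(al)>30: print('plate',len(al),[np.round(q,1) for q in cv2.minAreaRect(al[:,:2].astype(np.float32))])
E
python3 dk.py
```

```text
7.15 [ 512.23354588 -236.2711298   142.0016585 ] [ 9.93891243e-01 -1.10360675e-01 -6.33921613e-04 -5.63176891e-04] [-1.32708024 -0.5128641  -2.37769696] 13.297759584401852
hump 997 [array([573.4, 229.1]), array([ 45.7, 121.5]), np.float64(20.1)]
plate 2572 [array([512.8, 206.8]), array([190. , 141.6]), np.float64(20.3)]
```

>>> {"op": "send_rows", "data": {
  "targets": [
    {"gripper": 1, "x": -0.5, "y": -1.8, "z": 0, "ax": 0, "ay": 0, "az": 0},
    {"gripper": 1, "x": -1.05, "y": -3.5, "z": 0, "ax": 0, "ay": 0, "az": 0},
    {"gripper": 1, "x": -1.05, "y": -3.5, "z": 0, "ax": 0, "ay": 0, "az": 0},
    {"gripper": 1, "x": -1.05, "y": -3.5, "z": 0, "ax": 0, "ay": 0, "az": 0},
    {"gripper": 1, "x": -1.05, "y": -3.5, "z": 0, "ax": 0, "ay": 0, "az": 0}
  ]
}}

```text
clock: 7.62
position: [499.7, -71.1, 140.4]
ee_rot: [0.994, -0.111, -0.003, 0.0]
contact_force: [0.9, 0.7, -2.2]
gripper_width: 13.4
grasp_force: 58.9
```

>>> {"op": "send_rows", "data": {
  "targets": [
    {"gripper": 1, "x": -1.05, "y": -3.5, "z": 0, "ax": 0, "ay": 0, "az": 0},
    {"gripper": 1, "x": -1.05, "y": -3.5, "z": 0, "ax": 0, "ay": 0, "az": 0},
    {"gripper": 1, "x": -1.05, "y": -3.5, "z": 0, "ax": 0, "ay": 0, "az": 0},
    {"gripper": 1, "x": -1.05, "y": -3.5, "z": 0, "ax": 0, "ay": 0, "az": 0},
    {"gripper": 1, "x": -0.5, "y": -1.8, "z": 0, "ax": 0, "ay": 0, "az": 0}
  ]
}}

```text
clock: 8.03
position: [488.8, 94.8, 140.7]
ee_rot: [0.994, -0.109, -0.002, 0.001]
contact_force: [0.2, -0.0, -0.9]
gripper_width: 13.3
grasp_force: 59.0
```

>>> {"op": "send_rows", "data": {
  "targets": [
    {"gripper": 1, "x": 0, "y": 0, "z": 0, "ax": 0, "ay": 0, "az": -6.6},
    {"gripper": 1, "x": 0, "y": 0, "z": 0, "ax": 0, "ay": 0, "az": -6.6},
    {"gripper": 1, "x": 0, "y": 0, "z": 0, "ax": 0, "ay": 0, "az": -6.6},
    {"gripper": 1, "x": 0, "y": 0, "z": 0, "ax": 0, "ay": 0, "az": -6.6},
    {"gripper": 1, "x": 0, "y": 0, "z": 0, "ax": 0, "ay": 0, "az": -6.5}
  ]
}}

```text
clock: 8.45
position: [488.9, 91.7, 140.4]
ee_rot: [0.984, 0.179, -0.003, 0.001]
contact_force: [0.7, 0.5, -2.2]
gripper_width: 13.3
grasp_force: 59.0
```

>>> {"op": "send_rows", "data": {
  "targets": [
    {"gripper": 1, "x": 0, "y": 0, "z": 0, "ax": 0, "ay": 0, "az": 0},
    {"gripper": 1, "x": 0, "y": 0, "z": 0, "ax": 0, "ay": 0, "az": 0},
    {"gripper": 1, "x": 0, "y": 0, "z": 0, "ax": 0, "ay": 0, "az": 0}
  ]
}}

```text
clock: 8.7
position: [489.8, 91.8, 141.7]
ee_rot: [0.985, 0.175, -0.001, 0.0]
contact_force: [-0.5, -0.3, -1.6]
gripper_width: 13.6
grasp_force: 59.0
```

```bash
cat >> dk.py <<'E'
# held carrier: bar top and disc top, expected from TCP
p=s['position'];q=s['ee_rot'];print('tool yaw',np.degrees(2*np.arctan2(q[1],q[0])))
P=W.reshape(-1,3);C=im.reshape(-1,3)
u=p[2]-13.3
c=P[(abs(P[:,2]-u-24)<5)&(np.hypot(P[:,0]-p[0],P[:,1]-p[1])<60)&(C.min(1)>150)]
if len(c)>30: print('disc',len(c),cv2.minEnclosingCircle(c[:,:2].astype(np.float32)),'z',np.median(c[:,2]))
for cam in('scene','side'):
    _,d2,m2=look(cam);Q=world(d2,m2).reshape(-1,3);Q=Q[np.hypot(Q[:,0]-489,Q[:,1]-203)<150]
    hp=Q[(Q[:,2]>36)&(Q[:,2]<46)]
    if len(hp)>30: print(cam,'hump',len(hp),[np.round(k,1) for k in cv2.minAreaRect(hp[:,:2].astype(np.float32))])
E
python3 dk.py; ls pics
```

```text
8.7 [489.80485385  91.78671561 141.68494895] [ 9.84638336e-01  1.74601300e-01 -1.27611635e-03  3.22537631e-04] [-0.48484305 -0.28220724 -1.59347742] 13.56131180505539
hump 5426 [array([574.7, 230.7]), array([ 46.6, 119.8]), np.float64(20.2)]
plate 9207 [array([514.1, 209.1]), array([188.3, 140.5]), np.float64(20.1)]
tool yaw 20.11093172698507
disc 5126 ((489.8831481933594, 91.06466674804688), 40.33938980102539) z 152.89465168332293
scene hump 1296 [array([573.1, 233. ]), array([ 47. , 120.2]), np.float64(19.8)]
side hump 1195 [array([575. , 233.8]), array([ 46.4, 119.9]), np.float64(20.1)]
crop.png
scene0.png
side0.png
w1.png
w2.png
w3.png
w4.png
wd715.png
wd869.png
```

>>> {"op": "send_rows", "data": {
  "targets": [
    {"gripper": 1, "x": 0.5, "y": -1.4, "z": 0.5, "ax": 0, "ay": 0, "az": 0},
    {"gripper": 1, "x": 1.0, "y": -2.7, "z": 1, "ax": 0, "ay": 0, "az": 0},
    {"gripper": 1, "x": 1.0, "y": -2.7, "z": 1, "ax": 0, "ay": 0, "az": 0},
    {"gripper": 1, "x": 0.8, "y": -2.1, "z": 1, "ax": 0, "ay": 0, "az": 0},
    {"gripper": 1, "x": 0.45, "y": -1.3, "z": 0.5, "ax": 0, "ay": 0, "az": 0}
  ]
}}

```text
clock: 9.27
position: [490.0, 202.5, 101.8]
ee_rot: [0.984, 0.176, -0.0, 0.0]
contact_force: [0.4, -0.9, -2.0]
gripper_width: 13.8
grasp_force: 59.1
```

>>> {"op": "send_rows", "data": {
  "targets": [
    {"gripper": 1, "x": 0, "y": 0, "z": 1.5, "ax": 0, "ay": 0, "az": 0},
    {"gripper": 1, "x": 0, "y": 0, "z": 0.5, "ax": 0, "ay": 0, "az": 0},
    {"gripper": 1, "x": 0, "y": 0, "z": 0, "ax": 0, "ay": 0, "az": 0},
    {"gripper": 1, "x": 0, "y": 0, "z": 0, "ax": 0, "ay": 0, "az": 0}
  ]
}}

```text
clock: 9.6
position: [490.3, 200.1, 83.0]
ee_rot: [0.984, 0.176, -0.0, 0.0]
contact_force: [-0.8, -0.8, -1.4]
gripper_width: 13.4
grasp_force: 59.1
```

```bash
python3 dk.py; cp pics/$(ls -t pics|head -1) pics/over.png
```

```text
9.6 [490.31763595 200.12033524  82.99646628] [ 9.84471540e-01  1.75543788e-01 -2.67666996e-04  3.06655114e-04] [-0.76867192 -0.82683732 -1.37670616] 13.373649006923907
hump 9962 [array([574.7, 231.5]), array([ 46.3, 120.6]), np.float64(20.2)]
plate 8402 [array([514.5, 209.4]), array([189.6, 141. ]), np.float64(20.1)]
tool yaw 20.22061125661153
disc 5139 ((491.2412414550781, 199.69070434570312), 40.34972381591797) z 94.41541883944666
scene hump 1291 [array([573.6, 232.9]), array([ 46.5, 120.1]), np.float64(20.0)]
side hump 1188 [array([575.1, 233.7]), array([ 46.1, 119.3]), np.float64(20.2)]
```

View pics/over.png

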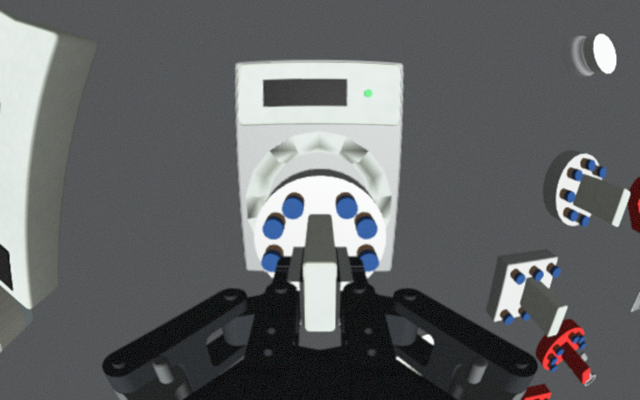

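The carrier, at wrist (320,225), is centred on the collar (arc centred at 319) with the yaw aligned. Lowering it now.

>>> {"op": "send_rows", "data": {
  "targets": [
    {"gripper": 1, "x": 0, "y": 0, "z": 1, "ax": 0, "ay": 0, "az": 0},
    {"gripper": 1, "x": 0, "y": 0, "z": 1.3, "ax": 0, "ay": 0, "az": 0},
    {"gripper": 1, "x": 0, "y": 0, "z": 1, "ax": 0, "ay": 0, "az": 0},
    {"gripper": 1, "x": 0, "y": 0, "z": 0.5, "ax": 0, "ay": 0, "az": 0},
    {"gripper": 1, "x": 0, "y": 0, "z": 0, "ax": 0, "ay": 0, "az": 0}
  ]
}}

```text
clock: 10.17
position: [489.4, 200.0, 43.3]
ee_rot: [0.984, 0.176, -0.001, 0.001]
contact_force: [-0.7, 0.1, -2.6]
gripper_width: 13.1
grasp_force: 59.1
```

>>> {"op": "send_rows", "data": {
  "targets": [
    {"gripper": 1, "x": 0, "y": 0, "z": 0.3, "ax": 0, "ay": 0, "az": 0},
    {"gripper": 1, "x": 0, "y": 0, "z": 0.3, "ax": 0, "ay": 0, "az": 0},
    {"gripper": 1, "x": 0, "y": 0, "z": 0.3, "ax": 0, "ay": 0, "az": 0},
    {"gripper": 1, "x": 0, "y": 0, "z": 0, "ax": 0, "ay": 0, "az": 0}
  ]
}}

```text
clock: 10.5
position: [490.1, 200.7, 35.6]
ee_rot: [0.984, 0.176, -0.0, 0.0]
contact_force: [0.5, 0.5, -2.5]
gripper_width: 13.2
grasp_force: 59.1
```

>>> {"op": "send_rows", "data": {
  "targets": [
    {"gripper": 1, "x": 0, "y": 0, "z": 0.3, "ax": 0, "ay": 0, "az": 0},
    {"gripper": 1, "x": 0, "y": 0, "z": 0.3, "ax": 0, "ay": 0, "az": 0},
    {"gripper": 1, "x": 0, "y": 0, "z": 0, "ax": 0, "ay": 0, "az": 0}
  ]
}}

```text
clock: 10.75
position: [490.0, 200.6, 29.3]
ee_rot: [0.984, 0.176, -0.0, 0.0]
contact_force: [0.1, -0.3, -2.2]
gripper_width: 13.2
grasp_force: 59.1
```

>>> {"op": "send_rows", "data": {
  "targets": [
    {"gripper": 1, "x": 0, "y": 0, "z": 0.2, "ax": 0, "ay": 0, "az": 0},
    {"gripper": 1, "x": 0, "y": 0, "z": 0.2, "ax": 0, "ay": 0, "az": 0},
    {"gripper": 1, "x": 0, "y": 0, "z": 0, "ax": 0, "ay": 0, "az": 0},
    {"gripper": 1, "x": 0, "y": 0, "z": 0, "ax": 0, "ay": 0, "az": 0}
  ]
}}

```text
clock: 11.08
position: [490.3, 200.7, 25.8]
ee_rot: [0.984, 0.176, -0.0, 0.0]
contact_force: [-0.2, -0.6, -2.4]
gripper_width: 12.9
grasp_force: 59.1
```

No wall contact, and about 2.5 mm left to the floor.

>>> {"op": "send_rows", "data": {
  "targets": [
    {"gripper": 1, "x": 0, "y": 0, "z": 0.1, "ax": 0, "ay": 0, "az": 0},
    {"gripper": 1, "x": 0, "y": 0, "z": 0.1, "ax": 0, "ay": 0, "az": 0},
    {"gripper": 1, "x": 0, "y": 0, "z": 0, "ax": 0, "ay": 0, "az": 0},
    {"gripper": 1, "x": 0, "y": 0, "z": 0, "ax": 0, "ay": 0, "az": 0}
  ]
}}

```text
clock: 11.42
position: [490.3, 200.8, 23.9]
ee_rot: [0.984, 0.176, -0.0, -0.0]
contact_force: [-0.9, 0.0, -2.3]
gripper_width: 13.0
grasp_force: 59.1
```

>>> {"op": "send_rows", "data": {
  "targets": [
    {"gripper": 1, "x": 0, "y": 0, "z": 0.05, "ax": 0, "ay": 0, "az": 0},
    {"gripper": 1, "x": 0, "y": 0, "z": 0.05, "ax": 0, "ay": 0, "az": 0},
    {"gripper": 1, "x": 0, "y": 0, "z": 0, "ax": 0, "ay": 0, "az": 0},
    {"gripper": 1, "x": 0, "y": 0, "z": 0, "ax": 0, "ay": 0, "az": 0}
  ]
}}

```text
clock: 11.75
position: [490.5, 200.8, 23.3]
ee_rot: [0.984, 0.176, 0.0, -0.0]
contact_force: [-0.9, -0.2, 2.2]
gripper_width: 13.1
grasp_force: 59.5
```

The floor is touched at the expected height. I'll press a little more, then release and back straight up.

>>> {"op": "send_rows", "data": {
  "targets": [
    {"gripper": 1, "x": 0, "y": 0, "z": 0.03, "ax": 0, "ay": 0, "az": 0},
    {"gripper": 1, "x": 0, "y": 0, "z": 0, "ax": 0, "ay": 0, "az": 0},
    {"gripper": 0.4, "x": 0, "y": 0, "z": 0, "ax": 0, "ay": 0, "az": 0},
    {"gripper": 0, "x": 0, "y": 0, "z": 0, "ax": 0, "ay": 0, "az": 0},
    {"gripper": -0.5, "x": 0, "y": 0, "z": 0, "ax": 0, "ay": 0, "az": 0}
  ]
}}

```text
clock: 12.17
position: [490.5, 200.9, 22.4]
ee_rot: [0.984, 0.176, 0.0, -0.0]
contact_force: [0.4, 0.0, -0.8]
gripper_width: 48.9
grasp_force: 0.0
```

>>> {"op": "send_rows", "data": {
  "targets": [
    {"gripper": -1, "x": 0, "y": 0, "z": 0, "ax": 0, "ay": 0, "az": 0},
    {"gripper": -1, "x": 0, "y": 0, "z": 0, "ax": 0, "ay": 0, "az": 0},
    {"gripper": -1, "x": 0, "y": 0, "z": 0, "ax": 0, "ay": 0, "az": 0},
    {"gripper": -1, "x": 0, "y": 0, "z": 0, "ax": 0, "ay": 0, "az": 0},
    {"gripper": -1, "x": 0, "y": 0, "z": 0, "ax": 0, "ay": 0, "az": 0}
  ]
}}

```text
clock: 12.58
position: [490.4, 200.8, 22.6]
ee_rot: [0.984, 0.176, 0.0, -0.0]
contact_force: [0.0, 0.3, -0.1]
gripper_width: 85.3
grasp_force: 0.0
```

>>> {"op": "send_rows", "data": {
  "targets": [
    {"gripper": -1, "x": 0, "y": 0, "z": -0.5, "ax": 0, "ay": 0, "az": 0},
    {"gripper": -1, "x": 0, "y": 0, "z": -2, "ax": 0, "ay": 0, "az": 0},
    {"gripper": -1, "x": 0, "y": 0, "z": -3, "ax": 0, "ay": 0, "az": 0},
    {"gripper": -1, "x": 0, "y": 0, "z": -3, "ax": 0, "ay": 0, "az": 0},
    {"gripper": -1, "x": 0, "y": 0, "z": -3, "ax": 0, "ay": 0, "az": 0}
  ]
}}

```text
clock: 13.0
position: [490.1, 200.6, 139.2]
ee_rot: [0.984, 0.176, -0.0, 0.0]
contact_force: [0.2, 0.5, -0.1]
gripper_width: 85.2
grasp_force: 0.0
```

>>> {"op": "send_rows", "data": {
  "targets": [
    {"gripper": -1, "x": 0, "y": 0, "z": -0.5, "ax": 0, "ay": 0, "az": 0},
    {"gripper": -1, "x": 0, "y": 0, "z": 0, "ax": 0, "ay": 0, "az": 0},
    {"gripper": -1, "x": 0, "y": 0, "z": 0, "ax": 0, "ay": 0, "az": 0}
  ]
}}

```text
clock: 13.25
position: [489.9, 200.7, 142.6]
ee_rot: [0.984, 0.176, -0.0, -0.0]
contact_force: [0.2, -0.3, -1.0]
gripper_width: 85.2
grasp_force: 0.0
```

Run:
```python
from h import *
s=arm.read_state();print(s['clock'],s['position'],s['gripper_width'])
im,d,m=look('wrist','end.png');W=fworld(d,m);P=W.reshape(-1,3);C=im.reshape(-1,3).astype(int)
n=np.hypot(P[:,0]-490,P[:,1]-200)
c=P[(n<44)&(P[:,2]>28)&(P[:,2]<40)&(C.min(1)>170)]
A=np.c_[c[:,0]-490,c[:,1]-200,np.ones(len(c))];k=np.linalg.lstsq(A,c[:,2],rcond=None)[0]
print('top z (want 34)',np.median(c[:,2]),'tilt deg',np.degrees(k[:2]),cv2.minEnclosingCircle(c[:,:2].astype(np.float32)))
b=P[(n<30)&(P[:,2]>88)&(P[:,2]<104)];print('bar top (want 96)',np.median(b[:,2]),cv2.minAreaRect(b[:,:2].astype(np.float32)))
```

```text
13.25 [489.88057606 200.68233945 142.55791369] 85.21665487214035
top z (want 34) 33.24558128388924 tilt deg [-0.02175963 -0.11981225] ((490.1689147949219, 199.4454345703125), 40.38016891479492)
bar top (want 96) 95.07801662084476 ((490.12628173828125, 199.01797485351562), (36.550071716308594, 13.242570877075195), 19.89752197265625)
```

View pics/end.png

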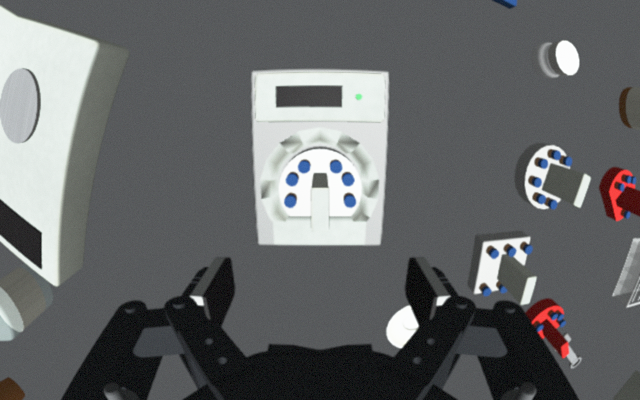

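The carrier sits level and home in the collar at wrist (320,190), with its flat against the flat wall. The gripper is clear, so I hand in.

```bash
python3 -c "
from bench import arm
print(arm.job_done())"
```

```text
the job is handed in; nothing more can be done
None
```

The flat carrier is in the dock's collar, flat to flat, level and on the floor by the last camera check; it is released and the job is handed in at about 13 s, after one first grasp that closed on air above the bar.

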